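# Latch the stock case

### The arm

A 6-joint arm with a two-finger parallel gripper is mounted at the origin on the work surface. World frame = base frame: x ahead of the robot, y to its left, z up, the work surface at z = 0. Lengths are in mm, angles in degrees, forces in N, time in s.
With the tool pointing down it reaches from about 350 to 850 mm from the base axis. Payload 8.1 kg.
Tool frame: the origin (TCP) lies midway between the tips of the shut fingers; the grasp point (between the pads) lies 19 mm behind it; z points along the fingers, y is the line along which they close (so a half turn about z gives the same grasp; the last joint's range is limited). The gripper opens to 85 mm and grips with 20 to 120 N. Pads are 22 mm wide; open, the fingers measure 114 mm over their backs; the gripper's body (76 mm by 85 mm) begins 54 mm behind the grasp point. The pads swing forward as they close: fully open they stand 13 mm farther back than shut.
Start: joints at [58.361, 7.471, 85.268, -0, 87.261, -4.893], TCP at [269.999, 535.823, 231.292] pointing down, gripper open.
Joint ranges: [-169.43, 169.43], [-51.17, 129.36], [1.28, 143.12], [-76.62, 256.62], [0, 156.53], [-152.29, 152.29]. Speed limits (degrees/s): [136.94, 136.94, 159.86, 180, 180, 180].

### API

Orientations are given as [roll, pitch, yaw] about the fixed x, y, z axes, in that order (R = Rz(yaw) Ry(pitch) Rx(roll)).
In Python, from bench import r gives the robot as it stands.
- The arm moves only by the shell command python3 steer.py 'ROWS' [FORCE]. ROWS is a JSON list that holds a single list of rows (three levels of brackets), with 1 to 8 rows, each of 7 numbers: a rotation vector rx, ry, rz in degrees, then dx, dy, dz in mm, then the finger opening in mm; each row is the pose to reach, as a shift and turn from the pose commanded when the command began, along the tool's axes at that moment; what a row does not reach only later rows make up. A row lasts 1/8 s, in which the tool goes at most 62.5 mm and 10.7 degrees, less where a joint would pass 70% of its speed; a pose out of reach is approached as far as the arm can. The fingers move at their own pace and stop on an object; FORCE is the grip in N (left out, the last holds). Time passes only in rows, so rows that do not move let the fingers close. It prints the time, the measured TCP pose, the force, the opening and the grip force at its end. Input that does not fit is refused with a message, and nothing moves.
- r.sense(): the state, without advancing time (a new reading comes with each control period).
- r.snapshot(name): name is "side" or "top" or "wrist"; returns a dict with "pixels" (480x640x3 uint8, blue, green, red), "fx", "fy", "cx", "cy" (pixels), "pose" (4x4, takes a point from camera to world coordinates). Camera axes: x right, y up, looking along -z (the intrinsics and any distortion apply to the point x, -y, -z); pixel columns grow to the right and rows downward; lengths in mm; the calibration is good to about 2 mm. A picture is of the moment at which its call begins. There is no depth.
- r.hand_in(): hands the job in; it is judged then, once.
The state is a dict: "time": time; "joint_pos": joint angles; "qd": joint speeds; "joint_efforts": joint torques, N m; "tool_pos": TCP position; "tcp_rot": TCP orientation; "ft_force": force on the tool from outside, world axes, zero at the start; "wrist_torque": the same for the moment, N m; "finger_gap": finger opening in mm; "grip_force": force on a finger pad.
Only numpy, scipy, OpenCV 4.12 (cv2) and the standard library are available. Lean on these libraries where they do the work, as an engineer would, in place of code of your own. Each camera call takes 0.05 s, during which the arm holds its last target. There are 200 camera calls.

### The job

Fasten the draw latch on top of the dark aluminium-edged stock case: lower the wire loop into the keeper's slot on the lid, feeling for it, so that its bar hooks under the lip, then press the lever down past centre until it lies flat on its stop and holds the lid drawn in. Be gentle: never put more than 35 N on the case or latch, the fingers' squeeze on both sides included, and leave the stock around it and on it where it stands.

Things in the scene. Friction and masses are not known exactly. Their poses are not given: they have to be found in the camera images.
- case: Dark case, aluminium edges, 182 x 300 x 150 mm high, standing fixed on its hinge edge. Origin on the table; z up, x from body half (lever) to lid half (keeper), y along its length. Body half x -115..-5 mm, lid half -3..+67; tops at z 150. Latch on top at y -50. Carry handle (x -35, y 30..120) 33 mm above the top. A bell stands on top near x -85, y 90.
- case_lid (a joint): Angle (rad) of the lid half about its hinge at the case's bottom: 0 shut; about 0.1 at the start, leaning out on its sprung gasket (the keeper is 15 mm further out in x than when shut). It gives like a spring of 3 N per mm at the keeper. The fastened latch draws it in to between 0 and 0.09, depending on where the hook sits.
- lever (a joint): Lever angle (rad) about lever_pivot: 0 flat on the body half pointing to case -x, on its hard stop; 1.57 upright; to 2.6 leaning to the keeper. Stiff pivot (0.05 N m friction): stays where left, yet follows the pulled loop. Once hooked, the tip takes 3 to 7 N to press; dead centre is near 0.09, 4 mm of tip travel before flat, and it may not snap down by itself: press it onto its stop.
- loop (a joint): Angle (rad) of the wire loop against the lever: the loop's elevation above level is this angle minus the lever angle minus 0.07. Light friction: it stays where it is left.
- lever_pivot (a point): Lever's pivot axis (along case y), at x -25, y -50 mm in the case frame, 14 mm above the case's top.
- lever_tip (a point): Middle of the lever's free end, on the face that is uppermost when flat and looks to the keeper when upright; 60 mm out from the pivot. That face lies 6 mm off the line through the pivot. Steel plate 5 mm thick, 26 mm wide over the outer 36 mm, 18 mm nearer the pivot.
- loop_bar (a point): Centre of the flat-sided cross bar at the loop's free end: 42 mm long (case y), 6 mm across, 8 mm deep. It can be pinched over its ends, slipping a few mm in a light grip. Two 6 mm wires 28 mm apart run 64 mm from it to the loop's pivot on the lever, 16 mm out from lever_pivot. Pulling the bar swings the lever too: to reach the slot it leans to 2 to 2.5 rad.
- keeper (a point): Nominal seat of the hooked bar's centre, 9 mm above the lid's top, axes tilt with the lid. The 18 mm wide steel hook, screwed on slotted holes, really sits up to 6 mm either way in x, not measured. From the true seat: post face at x -3; lip to x +1, z 5.5 to 9.5; beyond a 10.5 mm slot, a rib x 11.5 to 16.5, as high as the lip. Bar goes down the slot at x about 6, then back under the lip.
- teacup: White teacup, 66 mm wide, 55 mm high; origin at the centre of its underside. To be left alone.
- ginger_jar: Blue jar with white cap, 72 mm wide, 100 mm high; origin at the centre of its underside. To be left alone.
- brass_bell: Brass hand bell, 52 mm wide, 64 mm high, standing on the case's body half; origin at the centre of its underside. To be left alone.
- bowl: Blue bowl, 90 mm wide, 40 mm high; origin at the centre of its underside. To be left alone.
- trinket_tin: Flat red tin, 70 x 50 x 28 mm; origin at the centre of its underside. To be left alone.
- figurine: Pale stone figurine, 44 mm wide, 84 mm high; origin at the centre of its underside. To be left alone.
- tea_caddy: Green tea caddy, 60 mm wide, 85 mm high; origin at the centre of its underside. To be left alone.

How it is judged (in metres and radians):
On the way:
1. the loop's bar is down in the keeper's slot, below the lip, while the lever is still raised (x of loop_bar in the frame of keeper between -0.008 and 0.013 m and z of loop_bar in the frame of keeper between -0.007 and 0.003 m and value of joint lever above 0.7 rad), for 0.2 s.
At the end, for the whole second after the job is handed in: The lever is at rest flat on its stop, within 0.035 rad (2 mm at its tip), past centre; the loop's bar is under the keeper's lip, within 8 mm of the keeper's nominal seat along x and no more than 3 mm above or 7 mm below it; the lid is held drawn in below 0.092 rad (x of loop_bar in the frame of keeper between -0.008 and 0.008 m and z of loop_bar in the frame of keeper between -0.007 and 0.003 m and value of joint lever below 0.035 rad and value of joint case_lid below 0.092 rad and velocity of joint lever between -0.05 and 0.05 rad/s); the robot touches nothing.
It fails at once if the fingers press or pull the case or its latch with more than 35 N in all (contact force between the fingers and case above 35 N).
It fails at once if a piece of the stock is moved more than 20 mm or tipped over (distance of any of teacup, ginger_jar, brass_bell, bowl, trinket_tin, figurine, tea_caddy from where it was at the start of the episode above 0.02 m or angle between any of teacup, ginger_jar, brass_bell, bowl, trinket_tin, figurine, tea_caddy's own z axis and vertical above 0.35 rad).
It also fails if it takes over 67 s, if anything falls off the work surface, if the arm or the gripper's body presses on something with over 40 N, if the wrist force passes 120 N, or if a joint passes its speed limit or range.

## Working session

There is one attempt and no reset: what is moved stays moved. The work goes in short steps, Python scripts to look and compute and a shell command to move; the robot and the scene stay as the last step left them, time stands still between calls to the robot, and variables do not carry over. Pictures are saved under pics/ and viewed, at most 10 in all, crops included, and the job is handed in when it is done.

```bash
ls; mkdir -p pics; cat > h.py <<'E'
import numpy as np,cv2
from bench import r
from scipy.spatial.transform import Rotation as R
def ray(s,u,v):
    P=np.array(s["pose"]);d=P[:3,:3]@np.array([(u-s["cx"])/s["fx"],-(v-s["cy"])/s["fy"],-1.]);return P[:3,3],d/np.linalg.norm(d)
def onz(s,u,v,z):
    o,d=ray(s,u,v);return o+d*(z-o[2])/d[2]
def proj(s,p):
    P=np.array(s["pose"]);q=P[:3,:3].T@(np.array(p)-P[:3,3]);return s["fx"]*q[0]/-q[2]+s["cx"],s["cy"]+s["fy"]*q[1]/q[2]
def two(a,b):
    A=np.zeros((3,3));B=np.zeros(3)
    for o,d in(a,b):
        M=np.eye(3)-np.outer(d,d);A+=M;B+=M@o
    p=np.linalg.solve(A,B)
    return p,[np.linalg.norm(np.cross(p-o,d)) for o,d in (a,b)]
def snap(n,f):
    s=r.snapshot(n);cv2.imwrite(f"pics/{f}.png",s["pixels"]);np.save(f"pics/{f}.npy",s,allow_pickle=True);return s
def load(f): return np.load(f"pics/{f}.npy",allow_pickle=True).item()
E
python3 - <<'E'
from h import *
for n in("top","side","wrist"):
    s=snap(n,n+"0");print(n,{k:s[k] for k in s if k!="pixels"})
print(r.sense())
a=[load(n+"0")["pixels"] for n in("top","side")]
E
```

```text
bench.py
pics
steer.py
top {'fx': 437.01372843099364, 'fy': 437.01372843099364, 'cx': 318.5904762776565, 'cy': 239.04381052943597, 'pose': array([[-4.84823381e-03,  9.86032988e-01, -1.66479552e-01,
         4.42668704e+02],
       [-9.99518160e-01,  3.25803310e-04,  3.10377489e-02,
         6.22815082e+01],
       [ 3.06584839e-02,  1.66549814e-01,  9.85556298e-01,
         9.69211861e+02],
       [ 0.00000000e+00,  0.00000000e+00,  0.00000000e+00,
         1.00000000e+00]])}
side {'fx': 537.3059827255446, 'fy': 537.3059827255446, 'cx': 327.19069838282843, 'cy': 237.12935664114468, 'pose': array([[ 4.49111272e-01, -5.40851966e-01,  7.11180861e-01,
         1.24587856e+03],
       [ 8.93475817e-01,  2.72014006e-01, -3.57364442e-01,
        -2.96823569e+02],
       [-1.69894140e-04,  7.95919300e-01,  6.05402708e-01,
         6.91388164e+02],
       [ 0.00000000e+00,  0.00000000e+00,  0.00000000e+00,
         1.00000000e+00]])}
wrist {'fx': 338.93122757921145, 'fy': 338.93122757921145, 'cx': 317.1413363289734, 'cy': 245.28117815873014, 'pose': array([[ 4.49135802e-01, -8.56730785e-01, -
[... 288 characters left out ...]
00e+00]])}
{'time': 0.15, 'joint_pos': array([ 5.83614732e+01,  7.50693187e+00,  8.53178561e+01, -1.24216396e-04,
        8.72610822e+01, -4.89327932e+00]), 'qd': array([ 0.05083529, -0.09782627, -0.21085241,  0.01616855, -0.16774526,
        0.03914216]), 'joint_efforts': array([ 4.42697037e-04, -5.70066869e+01, -5.01153624e+01, -2.09819800e-04,
        9.73479211e-03, -3.41220164e-05]), 'tool_pos': array([269.76401503, 535.43958284, 230.43913351]), 'tcp_rot': array([-1.79914432e+02, -7.20111395e-03,  1.53254753e+02]), 'ft_force': array([-0.21496828, -0.54358645, -0.39303204]), 'wrist_torque': array([-0.01546346, -0.0167561 , -0.01315506]), 'grip_force': 0.0, 'finger_gap': 85.3136799141461}
```

View pics/top0.png

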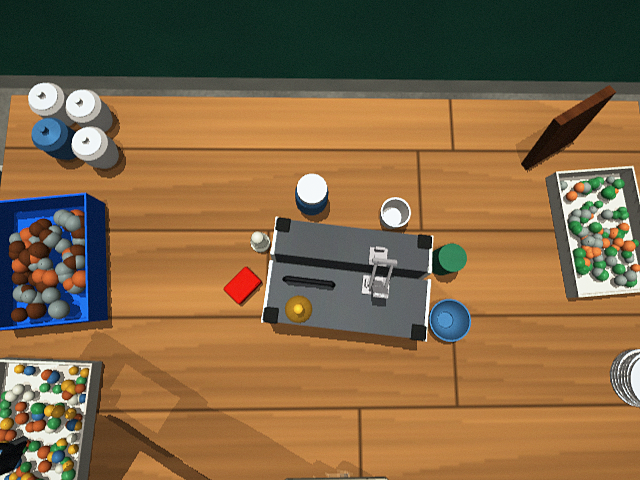

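View pics/side0.png

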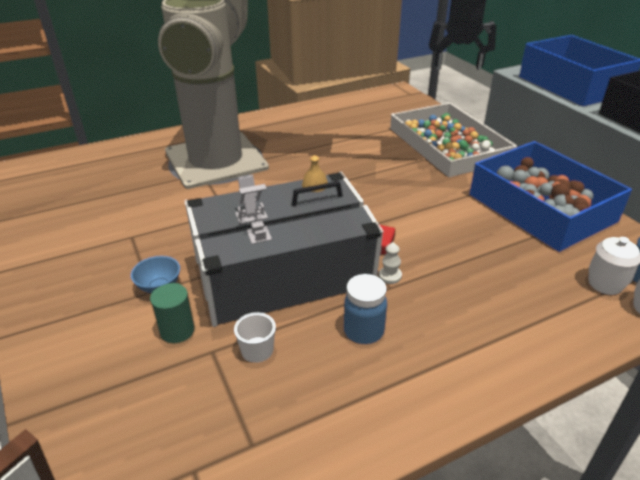

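The top view shows the case at about (270-430, 220-340), keeper at (383,255) and lever/loop at (380,285). In the side view the lever stands up near (250,195) and the keeper is at (258,232). Next I zoom in on both.

```bash
python3 - <<'E'
from h import *
t=load("top0")["pixels"][205:350,255:445];s=load("side0")["pixels"][165:255,180:300]
a=cv2.resize(t,(520,397),interpolation=cv2.INTER_CUBIC)[:, 200:]
t=load("top0")["pixels"][235:310,345:420];a=cv2.resize(t,(390,390),interpolation=cv2.INTER_CUBIC)
b=cv2.resize(load("side0")["pixels"][165:255,215:305],(390,390),interpolation=cv2.INTER_CUBIC)
cv2.imwrite("pics/c0.png",np.hstack([a,b]))
# case corner: black corner patches in top
for n in("top0",):
    S=load(n);
    for uv in((277,219),(432,236),(263,321),(428,341)):print(uv,onz(S,*uv,150).round(1))
E
```

```text
(277, 219) [619.9 115.8 150. ]
(432, 236) [ 587.  -181.4  150. ]
(263, 321) [428.4 139.4 150. ]
(428, 341) [ 390.5 -164.4  150. ]
```

View pics/c0.png

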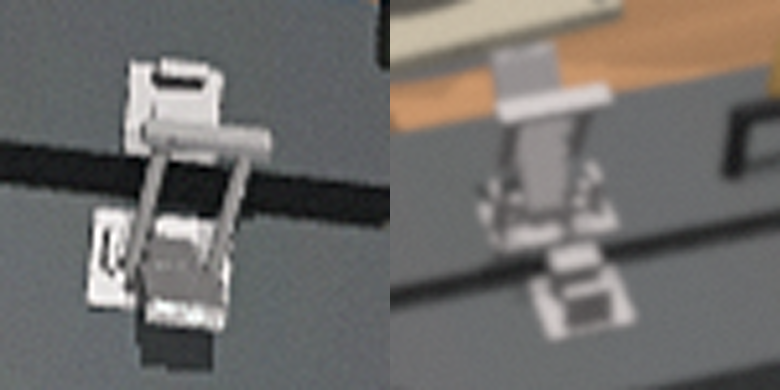

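Zoomed, the bar runs in the top view from (373,260) to (397,262.5), and in the side view from (266,187) to (240,189). The keeper has a plate and a dark slot at top (379,250).

```bash
python3 - <<'E'
from h import *
T=load("top0");S=load("side0")
c=lambda x,y:(345+x/5.2,235+y/5.2)
d=lambda x,y:(215+(x-390)/4.333,165+y/4.333)
for n,a,b in(("bar+y",(147,132),(609,96)),("bar-y",(269,143),(500,106)),("slotcentre",(178,80),(588,308)),("plate +x -y corner",(222,63),(545,338)),("plate +x+y",(130,62),(633,318)),("tip",(185,312),(525,50))):
    p,e=two(ray(T,*c(*a)),ray(S,*d(*b)));print(n,p.round(1),np.round(e,1))
# plane corners with side
for uv in((378.5,233),(188,203),(340,179)):print(uv,onz(S,*uv,150).round(1))
E
```

```text
bar+y [531.9 -53.  225.5] [2.1 2.1]
bar-y [527.4 -93.3 229.9] [1.3 1.3]
slotcentre [559.4 -77.1 152.1] [1.4 1.4]
plate +x -y corner [565.7 -95.6 148.3] [0.1 0.1]
plate +x+y [566.6 -61.2 146.7] [0.7 0.7]
tip [473.  -65.6 217.6] [1.8 1.8]
(378.5, 233) [638.4 105.  150. ]
(188, 203) [ 404.8 -157.1  150. ]
(340, 179) [454.6 128.6 150. ]
```

```bash
python3 steer.py '[[[0,0,0,-30,-30,-50,85],[0,0,-10,-85,-80,-70,85],[0,0,-20,-130,-120,-70,85],[0,0,-20,-170,-160,-70,85],[0,0,-20,-215,-200,-70,85],[0,0,-20,-260,-240,-70,85],[0,0,-20,-300,-275,-70,85],[0,0,-20,-340,-310,-70,85]]]' 20
```

```text
time: 1.15
tool_pos: [434.4, 103.9, 301.2]
tcp_rot: [180.0, 0.0, 173.2]
ft_force: [0.8, 0.0, -0.2]
finger_gap: 85.0
grip_force: 0.0
```

```bash
python3 steer.py '[[[0,0,0,-25,-45,-9,85],[0,0,0,-55,-100,-9,85],[0,0,0,-90,-150,-9,85],[0,0,0,-92,-169,-9,85],[0,0,0,-92,-169,-9,85]]]'; python3 - <<'E'
from h import *
s=snap("wrist","w1");print(r.sense()["tool_pos"])
E
```

```text
time: 1.78
tool_pos: [505.2, -73.5, 309.8]
tcp_rot: [180.0, -0.1, 173.1]
ft_force: [-0.1, 0.3, 0.7]
finger_gap: 84.7
grip_force: 0.0
[505.21609541 -72.43092159 310.02897687]
```

View pics/w1.png

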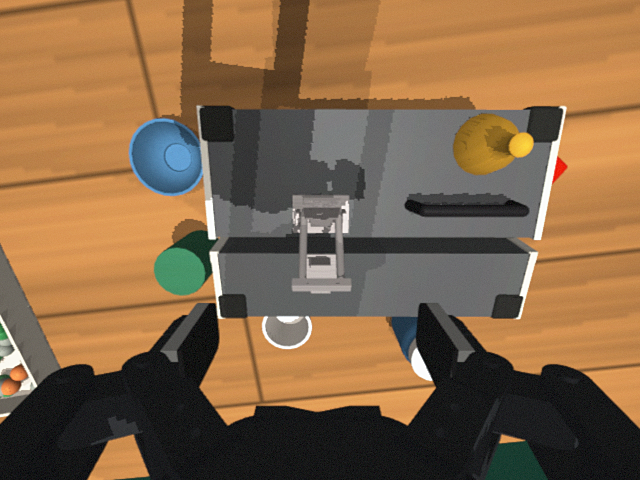

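The wrist view shows the bar from (293,285) to (350,284), and body-half corners near (200,107), (565,107) and (540,239). The keeper lies under the loop at about (321,265).

```bash
python3 - <<'E'
from h import *
W=load("w1");T=load("top0");S=load("side0")
for uv in((198,107),(565,107),(539,239),(210,238),(537,251),(212,251)):print(uv,onz(W,*uv,150).round(1))
c=lambda x,y:(345+x/5.2,235+y/5.2)
d=lambda x,y:(215+(x-390)/4.333,165+y/4.333)
for n,w,a,b in(("bar+y",(350,284),(147,132),(609,96)),("bar-y",(293,285),(269,143),(500,106))):
    for q in(ray(T,*c(*a)),ray(S,*d(*b))):
        p,e=two(ray(W,*w),q);print(n,p.round(1),np.round(e,1))
im=W["pixels"]
cv2.imwrite("pics/c1.png",cv2.resize(im[180:310,270:400],(600,600),interpolation=cv2.INTER_CUBIC))
E
```

```text
(198, 107) [ 391.9 -159.1  150. ]
(565, 107) [428.1 144.5 150. ]
(539, 239) [541.3 130.4 150. ]
(210, 238) [ 504.1 -172.7  150. ]
(537, 251) [553.  129.3 150. ]
(212, 251) [ 516.7 -173.4  150. ]
bar+y [529.7 -53.1 233.4] [0.8 0.8]
bar+y [532.8 -51.6 225.4] [0.4 0.4]
bar-y [526.5 -93.4 231.1] [0.9 0.9]
bar-y [527.1 -92.3 229.3] [0.4 0.4]
```

View pics/c1.png

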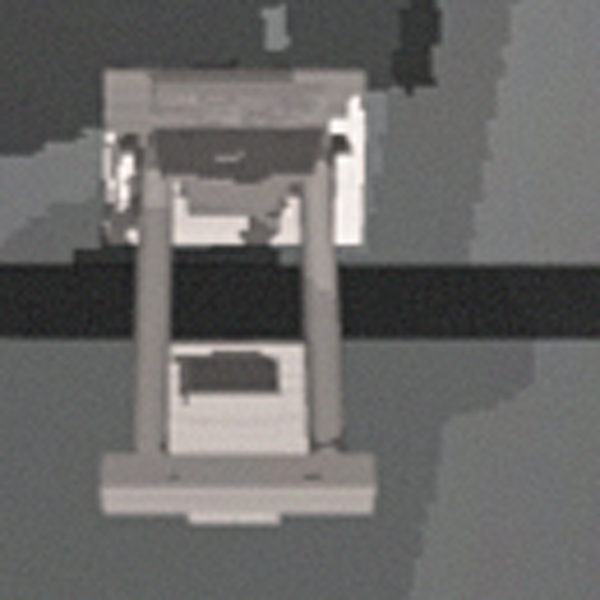

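The bar, lever and body frame agree with the text. The bar still hides the keeper, so I shift the camera out over it.

```bash
python3 steer.py '[[[0,0,0,-50,4,20,85],[0,0,0,-80,8,50,85],[0,0,0,-80,8,50,85]]]'; python3 - <<'E'
from h import *
s=snap("wrist","w2")
print(s["pose"][:3,3],proj(s,(559,-77,157)))
u,v=map(int,proj(s,(548,-77,157)))
cv2.imwrite("pics/c2.png",cv2.resize(s["pixels"][v-55:v+55,u-60:u+60],(720,660)[:2] if 0 else (654,600),interpolation=cv2.INTER_CUBIC));print(u-60,v-55)
E
```

```text
time: 2.2
tool_pos: [585.2, -71.6, 256.4]
tcp_rot: [179.9, -0.4, 173.4]
ft_force: [-0.2, 0.3, 0.2]
finger_gap: 85.2
grip_force: 0.0
[514.45018056 -62.92947414 400.40772354] (np.float64(304.50696129964797), np.float64(212.53196837723223))
242 142
```

View pics/c2.png

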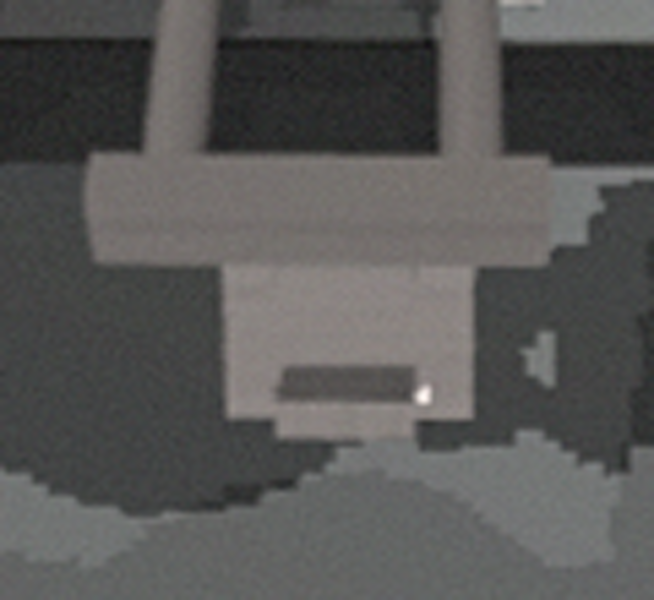

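The dark band (crop y 368-402) is the rib's inner face. The rib's top runs crop y 402-438 and x 275-417. Next I compute the slot's position and the bar.

```bash
cat >> h.py <<'E'
O=np.array([525,-22,0.]);a=np.radians(-6.85);UX=np.array([np.cos(a),np.sin(a),0]);UY=np.array([-np.sin(a),np.cos(a),0])
def cs(p): p=np.array(p)-O;return np.array([p@UX,p@UY,p[2]]).round(1)
def wd(x,y,z): return (O+x*UX+y*UY+[0,0,z]).round(1)
E
python3 - <<'E'
from h import *
W=load("w2");W1=load("w1")
k=lambda x,y:(242+x/5.45,142+y/5.45)
f=lambda x,y:(270+x/4.615,180+y/4.615)
print("rib in",cs(onz(W,*k(347,402),166.5)),"rib out",cs(onz(W,*k(347,438),166.5)),"rib foot",cs(onz(W,*k(347,368),155)))
print("gap edges",cs(onz(W,*k(347,42),150)),cs(onz(W,*k(347,165),150)),"plate out",cs(onz(W,*k(350,418),150)))
print("lip? w1",cs(onz(W1,*f(228,355),166)),cs(onz(W1,*f(228,392),155)),cs(onz(W1,*f(235,522),166)))
for n,x,y in(("+y",(550,158),(375,455)),("-y",(88,158),(103,455))):
    p,e=two(ray(W,*k(*x)),ray(W1,*f(*y)));print(n,cs(p),np.round(e,1))
for n,x,y in(("+y",(547,264),(375,512)),("-y",(97,264),(103,514))):
    p,e=two(ray(W,*k(*x)),ray(W1,*f(*y)));print(n,cs(p),np.round(e,1))
E
```

```text
rib in [ 40.8 -49.4 166.5] rib out [ 45.5 -49.4 166.5] rib foot [ 38.5 -49.8 155. ]
gap edges [ -3.6 -49.7 150. ] [ 12.1 -49.8 150. ] plate out [ 46.3 -49.5 150. ]
lip? w1 [ 10.3 -50.7 166. ] [ 21.9 -50.6 155. ] [ 45.5 -49.2 166. ]
+y [  5.8 -28.6 228.3] [0.2 0.2]
-y [  6.  -70.7 228.1] [0.3 0.3]
+y [ 15.4 -28.5 228.3] [0.4 0.4]
-y [ 15.7 -70.6 228.4] [0.1 0.1]
```

```bash
python3 steer.py '[[[0,0,0,35,-5,0,85],[0,0,0,55,-7,0,85],[0,0,0,55,-7,0,85],[0,0,0,55,-7,20,85],[0,0,0,55,-7,37,60],[0,0,0,55,-7,37,48],[0,0,0,55,-7,37,48],[0,0,0,55,-7,37,48]]]' 20;  python3 - <<'E'
from h import *
s=snap("wrist","w3");q=r.sense();print(cs(q["tool_pos"]),q["finger_gap"])
cv2.imwrite("pics/c3.png",s["pixels"][180:480,120:520])
E
```

```text
time: 3.25
tool_pos: [531.0, -74.7, 223.8]
tcp_rot: [-180.0, 0.0, 173.3]
ft_force: [0.7, -0.5, -0.3]
finger_gap: 48.1
grip_force: 0.0
[ 12.3 -51.6 223.9] 47.74974404117856
```

View pics/c3.png

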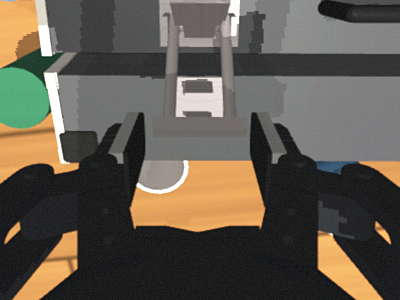

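The bar lies between the pads in the crop, at (153-252, 115-135), slightly toward the +y pad and near the tips. I centre on it, go 5 mm deeper and close softly.

```bash
python3 steer.py '[[[0,0,0,1,2,0,48],[0,0,0,1,2,5,48],[0,0,0,1,2,5,46],[0,0,0,1,2,5,45],[0,0,0,1,2,5,44],[0,0,0,1,2,5,43]]]' 20;python3 steer.py '[[[0,0,0,0,0,0,42],[0,0,0,0,0,0,42]]]'; python3 steer.py '[[[0,0,0,0,0,0,41],[0,0,0,0,0,0,41]]]'
```

```text
time: 4.05
tool_pos: [529.9, -72.9, 218.4]
tcp_rot: [-180.0, 0.0, 173.2]
ft_force: [1.0, -3.1, 0.1]
finger_gap: 43.2
grip_force: 1.0
time: 4.3
tool_pos: [530.0, -73.0, 218.5]
tcp_rot: [-180.0, 0.0, 173.2]
ft_force: [0.3, -4.3, 1.4]
finger_gap: 42.0
grip_force: 2.3
time: 4.55
tool_pos: [530.0, -73.0, 218.6]
tcp_rot: [-180.0, 0.0, 173.2]
ft_force: [0.0, -6.1, 1.4]
finger_gap: 41.6
grip_force: 13.2
```

```bash
python3 steer.py '[[[0,0,0,-3,-0.5,3,41],[0,0,0,-6,-1,6,41],[0,0,0,-9,-1,9,41],[0,0,0,-13,-1,14,41],[0,0,0,-17,-1,21,41],[0,0,0,-17,-1,21,41]]]';python3 steer.py '[[[0,0,0,-3,0,6,41],[0,0,0,-5,0,12,41],[0,0,0,-5,0,12,41]]]'; python3 - <<'E'
from h import *
s=snap("wrist","w4");q=r.sense();print(cs(q["tool_pos"]),q["finger_gap"])
a=s["pixels"][190:390,210:430];s=snap("side","s4");b=s["pixels"][165:265,215:305]
cv2.imwrite("pics/c4.png",np.hstack([cv2.resize(a,(440,400)),cv2.resize(b,(360,400),interpolation=cv2.INTER_CUBIC)]))
E
```

```text
time: 5.3
tool_pos: [546.4, -75.4, 196.2]
tcp_rot: [180.0, -0.1, 173.3]
ft_force: [-0.1, -3.2, 0.3]
finger_gap: 41.2
grip_force: 13.3
time: 5.68
tool_pos: [551.4, -76.0, 184.6]
tcp_rot: [180.0, -0.0, 173.3]
ft_force: [-2.3, -1.8, 0.0]
finger_gap: 41.6
grip_force: 13.3
[ 32.6 -50.5 184.9] 41.29330755777591
```

View pics/c4.png

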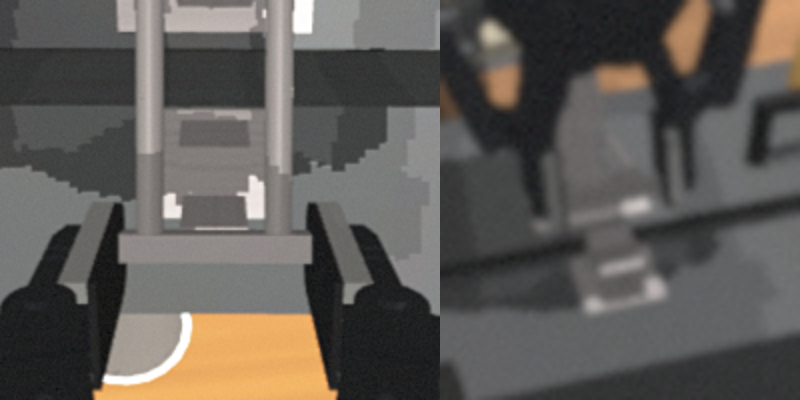

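The loop follows in the grip. In the wrist crop the bar is at y 232-262, the post's dark face at y 120-147 and the rib's dark face at y 195-228.

```bash
python3 - <<'E'
from h import *
W=load("w4");f=lambda x,y:(210+x/2,190+y/2)
for n,y,z in(("post top edge",147,166.5),("post foot",120,152),("rib foot",195,153),("rib top in",228,166.5)):print(n,cs(onz(W,*f(215,y),z)))
for z in(186,190,194):print("bar top back/front bottom",z,cs(onz(W,*f(215,233),z+4)),cs(onz(W,*f(215,262),z-3)))
S=load("s4");g=lambda x,y:(215+(x-440)/4,165+y/4)
print(cs(onz(S,*g(610,212),190)), [cs(onz(S,*g(x,y),150)) for x,y in((590,310),(663,292))])
E
```

```text
post top edge [ 18.1 -49.6 166.5]
post foot [ 15.5 -49.6 152. ]
rib foot [ 37.1 -49.5 153. ]
rib top in [ 40.6 -49.5 166.5]
bar top back/front bottom 186 [ 30.2 -49.6 190. ] [ 41.4 -49.5 183. ]
bar top back/front bottom 190 [ 28.2 -49.6 194. ] [ 39.2 -49.5 187. ]
bar top back/front bottom 194 [ 26.2 -49.6 198. ] [ 36.9 -49.5 191. ]
[ 42.1 -51.9 190. ] [array([ 51. , -65.8, 150. ]), array([ 49.4, -34.4, 150. ])]
```

```bash
python3 steer.py '[[[0,0,0,-1,0,6,41],[0,0,0,-3,0,12,41],[0,0,0,-3,0,15,41],[0,0,0,-3,0,15,41]]]'; python3 - <<'E'
from h import *
q=r.sense();print(cs(q["tool_pos"]),q["ft_force"])
s=snap("wrist","w5");a=s["pixels"][190:390,210:430]
cv2.imwrite("pics/c5.png",cv2.resize(a,(660,600)))
E
```

```text
time: 6.28
tool_pos: [554.5, -76.4, 170.0]
tcp_rot: [180.0, -0.0, 173.3]
ft_force: [-1.0, -1.9, 0.8]
finger_gap: 41.2
grip_force: 13.4
[ 35.8 -50.5 170. ] [-0.9598481  -1.88510849  0.79051862]
```

View pics/c5.png

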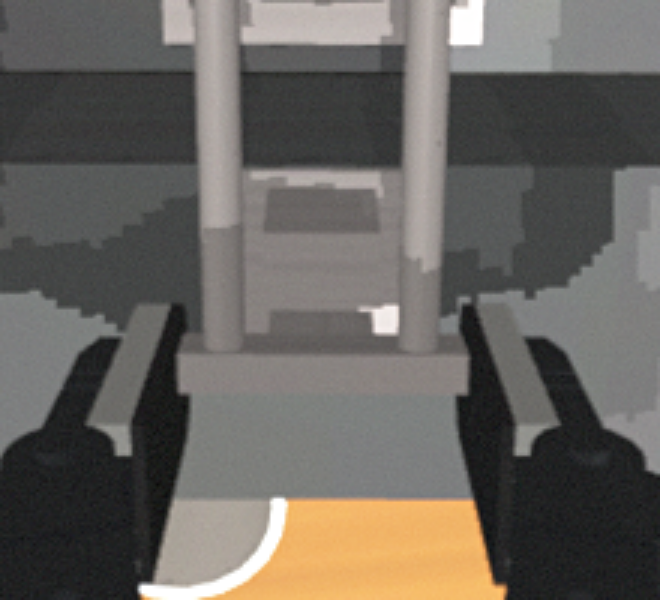

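The bar's edges are at crop y 333-393. I compute its x, then feel downward.

```bash
python3 - <<'E'
from h import *
W=load("w5");f=lambda x,y:(210+x/3,190+y/3)
for z in(175,178,181):print(z,cs(onz(W,*f(320,334),z+4)),cs(onz(W,*f(320,393),z-4)),cs(onz(W,*f(180,360),z)),cs(onz(W,*f(469,360),z)))
E
python3 steer.py '[[[0,0,0,0,0,2,41],[0,0,0,0,0,5,41],[0,0,0,0,0,5,41]]]'; python3 steer.py '[[[0,0,0,0,0,2,41],[0,0,0,0,0,3,41],[0,0,0,0,0,3,41]]]'
```

```text
175 [ 29.1 -50.  179. ] [ 43.1 -50.  171. ] [ 35.4 -71.1 175. ] [ 35.3 -27.5 175. ]
178 [ 27.6 -50.  182. ] [ 41.4 -50.  174. ] [ 33.8 -70.6 178. ] [ 33.7 -28.  178. ]
181 [ 26.2 -50.  185. ] [ 39.8 -50.  177. ] [ 32.3 -70.2 181. ] [ 32.2 -28.5 181. ]
time: 6.7
tool_pos: [554.6, -76.4, 165.1]
tcp_rot: [180.0, 0.0, 173.3]
ft_force: [-1.2, -2.6, 0.6]
finger_gap: 41.0
grip_force: 13.4
time: 7.08
tool_pos: [554.5, -76.4, 162.2]
tcp_rot: [180.0, -0.0, 173.3]
ft_force: [-1.8, -1.5, 1.1]
finger_gap: 41.2
grip_force: 13.4
```

```bash
for i in 1 ; do python3 steer.py '[[[0,0,0,0,0,1,41],[0,0,0,0,0,3,41],[0,0,0,0,0,3,41]]]'; done; python3 steer.py '[[[0,0,0,0,0,1,41],[0,0,0,0,0,2,41],[0,0,0,0,0,2,41]]]'|grep -E 'pos|force'
```

```text
time: 7.45
tool_pos: [554.9, -76.5, 160.2]
tcp_rot: [-180.0, 0.1, 173.3]
ft_force: [-4.8, -0.8, 6.2]
finger_gap: 41.1
grip_force: 13.8
tool_pos: [554.9, -76.5, 157.4]
ft_force: [0.6, -2.2, 0.8]
grip_force: 13.5
```

```bash
python3 steer.py '[[[0,0,0,0,0,1,41],[0,0,0,0,0,2,41],[0,0,0,0,0,2,41]]]'|grep -E 'pos|force';python3 steer.py '[[[0,0,0,0,0,1,41],[0,0,0,0,0,2,41],[0,0,0,0,0,2,41]]]'|grep -E 'pos|force'; python3 - <<'E'
from h import *
q=r.sense();print(cs(q["tool_pos"]),q["ft_force"])
s=snap("wrist","w6");a=s["pixels"][190:390,210:430]
cv2.imwrite("pics/c6.png",cv2.resize(a,(660,600)))
E
```

```text
tool_pos: [554.5, -76.4, 155.1]
ft_force: [0.3, -2.4, -0.4]
grip_force: 13.5
tool_pos: [554.3, -76.4, 153.1]
ft_force: [-1.5, -2.3, 1.0]
grip_force: 13.6
[ 35.6 -50.5 153.1] [-1.50887735 -2.26897181  1.00129658]
```

View pics/c6.png

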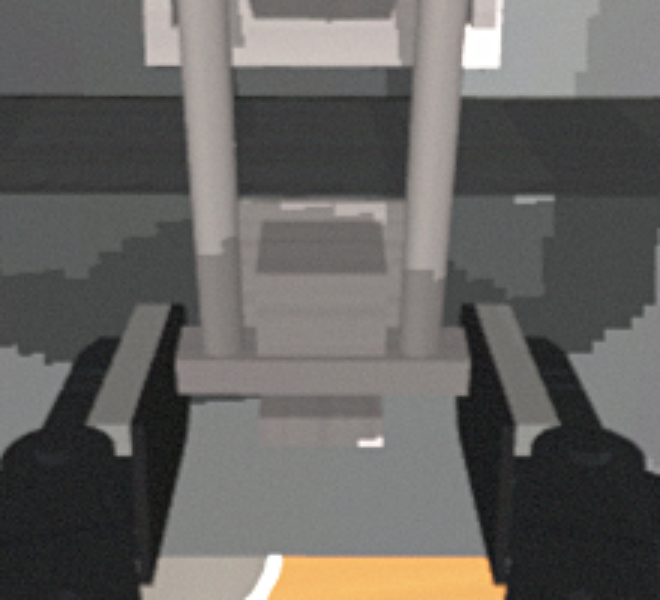

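The bar now sits in the slot: the lip overlaps its back edge (y≈357) and the rib shows beyond it (y 395-447). Next I lower it to the floor and draw it back under the lip.

```bash
python3 steer.py '[[[0,0,0,0,0,1,41],[0,0,0,0,0,2,41],[0,0,0,0,0,2,41]]]'|grep -E 'pos|force';python3 steer.py '[[[0,0,0,0,0,1,41],[0,0,0,0,0,2,41],[0,0,0,0,0,2,41]]]'|grep -E 'pos|force'
```

```text
tool_pos: [554.3, -76.4, 151.0]
ft_force: [-3.1, -1.5, 2.0]
grip_force: 13.6
tool_pos: [554.3, -76.4, 149.0]
ft_force: [-3.6, -1.9, 2.0]
grip_force: 13.6
```

```bash
python3 steer.py '[[[0,0,0,0,0,1,41],[0,0,0,0,0,2,41],[0,0,0,0,0,2,41]]]'|grep -E 'pos|force';python3 steer.py '[[[0,0,0,1,0,0,41],[0,0,0,2,0,0,41],[0,0,0,2,0,0,41]]]'|grep -E 'pos|force'
```

```text
tool_pos: [554.4, -76.4, 147.1]
ft_force: [-4.3, -0.7, 0.9]
grip_force: 13.6
tool_pos: [553.4, -76.3, 147.8]
ft_force: [3.1, -2.3, -1.3]
grip_force: 13.5
```

```bash
python3 steer.py '[[[0,0,0,1,0,0,41],[0,0,0,2,0,0,41],[0,0,0,2,0,0,41]]]'|grep -E 'pos|force';python3 steer.py '[[[0,0,0,1,0,0,41],[0,0,0,2,0,0,41],[0,0,0,2,0,0,41]]]'|grep -E 'pos|force'; python3 - <<'E'
from h import *
snap("wrist","w7");print(cs(r.sense()["tool_pos"]))
E
```

```text
tool_pos: [551.2, -76.0, 147.6]
ft_force: [4.7, -1.9, -0.3]
grip_force: 13.5
tool_pos: [550.0, -75.9, 148.0]
ft_force: [7.0, -2.1, -1.1]
grip_force: 13.4
[ 31.2 -50.5 147.9]
```

```bash
python3 - <<'E'
from h import *
for n in("w6","w7"):
    g=cv2.cvtColor(load(n)["pixels"],cv2.COLOR_BGR2GRAY)
    print(n);print("mid",g[255:345,312:322].mean(1).astype(int).tolist());print("end",g[255:345,273:276].mean(1).astype(int).tolist())
E
```

```text
w6
mid [90, 113, 143, 167, 139, 137, 140, 137, 124, 106, 104, 106, 107, 106, 105, 101, 105, 107, 106, 106, 106, 105, 106, 103, 104, 107, 123, 136, 137, 137, 135, 135, 135, 136, 137, 137, 135, 133, 131, 130, 132, 135, 135, 136, 135, 135, 136, 135, 137, 137, 134, 134, 134, 124, 112, 123, 135, 133, 133, 134, 133, 134, 134, 134, 135, 133, 122, 103, 103, 105, 105, 104, 103, 108, 121, 134, 134, 134, 134, 133, 133, 133, 133, 133, 130, 130, 131, 130, 130, 130]
end [136, 134, 129, 127, 126, 122, 120, 120, 112, 110, 108, 107, 106, 105, 103, 98, 96, 94, 89, 89, 84, 83, 80, 81, 80, 80, 78, 76, 76, 77, 74, 73, 74, 72, 73, 71, 73, 69, 70, 73, 72, 72, 70, 81, 111, 111, 109, 110, 109, 108, 106, 107, 112, 109, 112, 129, 133, 132, 132, 135, 131, 132, 132, 133, 136, 127, 96, 62, 61, 82, 122, 122, 121, 123, 125, 123, 127, 126, 128, 134, 134, 133, 132, 132, 131, 131, 130, 130, 132, 129]
w7
mid [56, 58, 57, 57, 56, 58, 57, 57, 56, 56, 56, 60, 83, 112, 125, 138, 137, 139, 140, 136, 117, 104, 105, 106, 106, 107, 105, 104, 103, 107, 108, 106, 106, 107, 105, 104, 104, 104, 103, 109, 129, 137, 138, 137, 136, 136, 136, 137, 137, 138, 135, 133, 131, 132, 134, 135, 136, 137, 136, 134, 136, 136, 137, 136, 135, 135, 135, 123, 104, 103, 106, 105, 105, 105, 106, 104, 104, 105, 105, 104, 104, 104, 104, 105, 104, 105, 103, 105, 117, 135]
end [143, 139, 138, 136, 135, 133, 132, 129, 119, 118, 113, 114, 114, 114, 110, 109, 105, 106, 94, 91, 92, 88, 85, 85, 83, 81, 78, 80, 79, 77, 79, 76, 76, 73, 73, 75, 73, 73, 72, 72, 72, 72, 79, 104, 113, 114, 111, 112, 111, 107, 109, 112, 114, 112, 116, 129, 133, 133, 133, 132, 132, 133, 133, 134, 135, 125, 74, 64, 65, 66, 68, 65, 69, 69, 68, 87, 132, 129, 129, 133, 133, 133, 130, 133, 133, 131, 133, 130, 132, 132]
```

The profiles show the lip covering the bar's full depth, so it is under the lip. I release it, lift and close the fingers.

```bash
python3 steer.py '[[[0,0,0,0,0,0,44],[0,0,0,0,0,0,50],[0,0,0,0,0,0,60],[0,0,0,0,0,0,60],[0,0,0,0,0,-3,60],[0,0,0,0,0,-10,60],[0,0,0,0,0,-20,60],[0,0,0,0,0,-30,60]]]'; python3 steer.py '[[[0,0,0,0,0,-20,60],[0,0,0,0,0,-35,60],[0,0,0,0,0,-35,30],[0,0,0,0,0,-35,0],[0,0,0,0,0,-35,0],[0,0,0,0,0,-35,0],[0,0,0,0,0,-35,0]]]'; python3 - <<'E'
from h import *
for n in("wrist","side","top"):snap(n,n[0]+"8")
q=r.sense();print(cs(q["tool_pos"]))
W=load("w8");g=cv2.cvtColor(W["pixels"],cv2.COLOR_BGR2GRAY)
print([np.round(proj(W,wd(*p))) for p in((30,-50,157),(-40,-50,222),(-31,-36,179),(40.8,-50,166.5))])
E
```

```text
time: 11.92
tool_pos: [548.8, -75.8, 178.4]
tcp_rot: [-180.0, 0.0, 173.3]
ft_force: [0.0, 0.4, -0.8]
finger_gap: 59.6
grip_force: 0.0
time: 12.8
tool_pos: [548.4, -75.7, 211.9]
tcp_rot: [180.0, -0.0, 173.3]
ft_force: [0.4, -1.1, -0.5]
finger_gap: 0.1
grip_force: 0.0
[ 29.8 -50.5 212.2]
[array([317., 266.]), array([317., 152.]), array([345., 168.]), array([317., 288.])]
```

```bash
python3 - <<'E'
from h import *
W=load("w8");g=cv2.cvtColor(W["pixels"],cv2.COLOR_BGR2GRAY).astype(int)
def segs(p,o,t=9):
    out=[];s=0
    for i in range(1,len(p)+1):
        if i==len(p) or abs(p[i]-np.mean(p[s:i]))>t: out.append((o+s,o+i-1,int(np.mean(p[s:i]))));s=i
    return [x for x in out if x[1]-x[0]>1]
for u in(317,295,341):print(u,segs(g[100:330,u-1:u+2].mean(1),100))
print([ (y,np.round(proj(W,wd(30,y,157)))) for y in(-71,-29)])
E
```

```text
317 [(102, 109, 156), (112, 191, 112), (193, 202, 172), (204, 209, 85), (211, 233, 51), (241, 249, 92), (251, 269, 119), (274, 285, 90), (292, 328, 24)]
295 [(100, 104, 148), (106, 108, 158), (113, 165, 114), (168, 171, 114), (172, 219, 122), (220, 240, 132), (241, 262, 107), (263, 269, 116), (272, 283, 225), (285, 299, 115), (302, 329, 28)]
341 [(100, 106, 150), (113, 163, 113), (166, 183, 136), (185, 197, 187), (199, 211, 231), (212, 250, 145), (251, 262, 111), (265, 283, 222), (285, 299, 116), (301, 311, 28), (313, 329, 27)]
[(-71, array([283., 266.])), (-29, array([350., 266.]))]
```

```bash
python3 steer.py '[[[0,0,0,10,0,0,0],[0,0,0,25,0,0,0],[0,0,0,38,0,0,0],[0,0,0,44,0,0,0],[0,0,0,47,0,0,0],[0,0,0,49,0,0,0],[0,0,0,49,0,0,0]]]' | grep -E 'pos|force'; python3 steer.py '[[[0,0,0,2,0,0,0],[0,0,0,4,0,0,0],[0,0,0,4,0,0,0]]]' | grep -E 'pos|force';python3 steer.py '[[[0,0,0,2,0,0,0],[0,0,0,4,0,0,0],[0,0,0,4,0,0,0]]]' | grep -E 'pos|force'; python3 -c "
from h import *
q=r.sense();print(cs(q['tool_pos']))"
```

```text
tool_pos: [500.0, -70.0, 212.3]
ft_force: [0.2, -0.8, 0.4]
grip_force: 0.0
tool_pos: [495.8, -69.5, 212.2]
ft_force: [0.0, -0.3, -0.1]
grip_force: 0.0
tool_pos: [491.8, -69.0, 212.3]
ft_force: [-0.1, 0.6, 0.1]
grip_force: 0.0
[-27.3 -50.6 212.3]
```

```bash
for i in 1; do python3 steer.py '[[[0,0,0,1.5,0,0,0],[0,0,0,3,0,0,0],[0,0,0,3,0,0,0]]]' | grep -E 'pos|ft'; python3 steer.py '[[[0,0,0,1.5,0,0,0],[0,0,0,3,0,0,0],[0,0,0,3,0,0,0]]]' | grep -E 'pos|ft'; python3 steer.py '[[[0,0,0,1.5,0,0,0],[0,0,0,3,0,0,0],[0,0,0,3,0,0,0]]]' | grep -E 'pos|ft'; done
```

```text
tool_pos: [488.9, -68.6, 212.3]
ft_force: [-1.1, -0.3, -0.1]
tool_pos: [485.9, -68.3, 212.3]
ft_force: [-0.3, 0.6, 0.3]
tool_pos: [482.9, -68.0, 212.3]
ft_force: [0.5, 0.6, 0.5]
```

```bash
python3 steer.py '[[[0,0,0,1.5,0,0,0],[0,0,0,3,0,0,0],[0,0,0,3,0,0,0]]]' | grep -E 'pos|ft'; python3 steer.py '[[[0,0,0,1.5,0,0,0],[0,0,0,3,0,0,0],[0,0,0,3,0,0,0]]]' | grep -E 'pos|ft'; python3 - <<'E'
from h import *
S=load("s8")
def P(t,r=60,o=6): return (-25-r*np.cos(t)+o*np.sin(t),164+r*np.sin(t)+o*np.cos(t))
g=cv2.cvtColor(S["pixels"],cv2.COLOR_BGR2GRAY).astype(int)
for t in(0.6,.8,1,1.2,1.4):
    l=[]
    for r_ in(30,45,57):
        x,z=P(t,r_)
        l.append([int(np.mean(g[int(v)-1:int(v)+2,int(u)-1:int(u)+2])) for u,v in(proj(S,wd(x,y,z)) for y in(-70,-60,-50,-40,-30))])
    print(t,l)
E
```

```text
tool_pos: [480.0, -67.6, 212.3]
ft_force: [0.8, -0.3, 0.5]
tool_pos: [477.0, -67.3, 212.3]
ft_force: [0.2, -0.2, 0.3]
0.6 [[61, 92, 72, 74, 71], [141, 77, 53, 31, 33], [63, 32, 32, 34, 56]]
0.8 [[70, 106, 69, 76, 81], [136, 51, 37, 31, 32], [34, 32, 35, 33, 52]]
1 [[61, 105, 49, 85, 81], [127, 54, 37, 31, 33], [34, 33, 33, 36, 41]]
1.2 [[62, 111, 37, 84, 83], [132, 75, 38, 33, 35], [35, 32, 31, 42, 34]]
1.4 [[67, 112, 40, 84, 75], [140, 109, 39, 51, 50], [38, 31, 31, 43, 33]]
```

```bash
python3 - <<'E'
from h import *
W=snap("wrist","w9")
for n in("w8","w9"):
    W=load(n);p=W["pixels"].astype(int);d=cv2.GaussianBlur((p[:,:,2]-p[:,:,0]).astype(np.float32),(3,3),0)
    print(n)
    for v in range(104,300,6):print(v,"".join("#" if x>3 else "." for x in d[v,270:366:2]))
    print([(t,[np.round(proj(W,wd(-25-60*np.cos(t)+6*np.sin(t),y,164+60*np.sin(t)+6*np.cos(t)))).tolist() for y in(-63,-37)]) for t in(.6,.9,1.2,1.5)])
E
```

```text
w8
104 .......##################################.......
110 .......##################################.......
116 .......##################################.......
122 ........#################################.......
128 ........################################........
134 .........###############################........
140 .........##############################.........
146 ..#####################################.........
152 ..#####################################......#..
158 ..#######################################....#..
164 ..########################################......
170 ..########################################...#..
176 ..########################################...#..
182 ...#######################################...#..
188 ..########################################..##..
194 ...#######################################.##...
200 ...#####################################....#...
206 ........######....................######........
212 .........#####....................#####.........
218 .........#####....................#####.........
224 .........#####...................
[... 2031 characters left out ...]
.....
242 ................................................
248 ................................................
254 ................................................
260 ................................................
266 ....########################################....
272 ....########################################....
278 ....########################################....
284 ....########################################....
290 ....##################....##################....
296 ....##################....##################....
[(0.6, [[289.0, 241.0], [345.0, 241.0]]), (0.9, [[288.0, 277.0], [346.0, 277.0]]), (1.2, [[287.0, 318.0], [347.0, 318.0]]), (1.5, [[288.0, 357.0], [346.0, 357.0]])]
```

The lever tip edge is at row 263, which gives θ≈0.78, so my fingers were just above its tip. I lower onto its face.

```bash
python3 steer.py '[[[0,0,0,2,0,3,0],[0,0,0,4,0,6,0],[0,0,0,4,0,6,0]]]' | grep -E 'pos|ft'; python3 steer.py '[[[0,0,0,0,0,2,0],[0,0,0,1,0,4,0],[0,0,0,1,0,4,0]]]' | grep -E 'pos|ft';python3 steer.py '[[[0,0,0,1,0,2,0],[0,0,0,2,0,4,0],[0,0,0,2,0,4,0]]]' | grep -E 'pos|ft'
```

```text
tool_pos: [472.8, -66.8, 206.0]
ft_force: [0.6, 0.2, 0.7]
tool_pos: [472.0, -66.7, 202.1]
ft_force: [-0.2, -0.2, 0.8]
tool_pos: [469.9, -66.4, 198.0]
ft_force: [-0.0, -0.4, 1.7]
```

```bash
python3 steer.py '[[[0,0,0,1,0,2,0],[0,0,0,2,0,4,0],[0,0,0,2,0,4,0]]]' | grep -E 'pos|ft'; python3 steer.py '[[[0,0,0,1,0,2,0],[0,0,0,2,0,4,0],[0,0,0,2,0,4,0]]]' | grep -E 'pos|ft';python3 steer.py '[[[0,0,0,1,0,2,0],[0,0,0,2,0,4,0],[0,0,0,2,0,4,0]]]' | grep -E 'pos|ft'
```

```text
tool_pos: [467.8, -66.2, 193.9]
ft_force: [0.3, 0.2, 0.9]
tool_pos: [465.9, -65.9, 189.9]
ft_force: [-0.5, -0.0, 0.7]
tool_pos: [463.9, -65.7, 185.9]
ft_force: [-0.1, -0.8, 0.3]
```

```bash
cat > lev.py <<'E'
from h import *
import sys
W=snap("wrist",sys.argv[1]);p=W["pixels"].astype(int);d=cv2.GaussianBlur((p[:,:,2]-p[:,:,0]).astype(np.float32),(3,3),0)
for v in range(80,330,6):print(v,"".join("#" if x>3 else "." for x in d[v,270:366:2]))
print([(t,[np.round(proj(W,wd(-25-60*np.cos(t)+6*np.sin(t),y,164+60*np.sin(t)+6*np.cos(t)))).tolist() for y in(-63,-37)]) for t in(0,.2,.4,.6,.8)])
print(cs(r.sense()["tool_pos"]))
S=snap("side",sys.argv[1]+"s")
E
python3 lev.py w10
```

```text
80 ################################################
86 ################################################
92 ################################################
98 ################################################
104 ################################################
110 ################################################
116 ################################################
122 ################################################
128 ################################################
134 ################################################
140 ################################################
146 ################################################
152 ################################################
158 ################################################
164 ................................................
170 ................................................
176 ................................................
182 ................................................
188 ................................................
194 ................................................
200 ........................................
[... 645 characters left out ...]
278 .........##############################.........
284 ..........#############################.........
290 ..........############...#############..........
296 ..........############....############..........
302 ..########......######....######......#########.
308 ..######........######....######........######..
314 ..######........######.....######.......######..
320 ..#####........###.##.....#####.#.........####..
326 ..####.........######......######.........####..
[(0, [[290.0, 236.0], [344.0, 236.0]]), (0.2, [[289.0, 248.0], [346.0, 248.0]]), (0.4, [[287.0, 266.0], [348.0, 266.0]]), (0.6, [[285.0, 290.0], [349.0, 290.0]]), (0.8, [[284.0, 319.0], [350.0, 319.0]])]
[-55.4 -50.7 185.9]
```

```bash
python3 - <<'E'
from h import *
snap("top","t10")
for n in("s8","w10s","t10"):
    S=load(n);print(n,"bar29 ends",[np.round(proj(S,wd(29,y,157)),1).tolist() for y in(-71,-29)],"bar23",[np.round(proj(S,wd(23,y,157)),1).tolist() for y in(-71,-29)],"rib",[np.round(proj(S,wd(40.8,y,166.5)),1).tolist() for y in(-59,-41)])
    u,v=map(int,proj(S,wd(30,-50,158)))
    g=cv2.cvtColor(S["pixels"],cv2.COLOR_BGR2GRAY).astype(int)
    print("cols from",u-22)
    for y in range(v-14,v+13):print(y," ".join("%3d"%x for x in g[y,u-22:u+23]))
E
```

```text
s8 bar29 ends [[245.9, 232.2], [270.4, 227.1]] bar23 [[245.2, 230.2], [269.6, 225.2]] rib [[254.3, 230.1], [264.9, 227.9]]
cols from 236
215 100 111 106  94  88  93  98 108 118 123 116 102  99  99 100  98 101  96  99 101 104 106 107 112 119 125 130 139 166 187 176 148 121 115 111 111 110 105 100  94  98  97  97  99  99
216  95 107 106  93  89  91  98 105 116 121 118 107 103  97 102 102 102 103 103 103 110 114 112 107 110 115 126 137 163 184 179 152 124 112 111 109 108 103  95  90  93  94  96  96  94
217  88 102 108 103  93  93  97 102 112 119 121 113 105 102 103 104 108 110 111 112 117 119 115 110 106 110 122 134 148 162 159 141 119 110 103 100  95  89  80  77  81  83  89  87  84
218  82  96 108 109  99  99 100 101 111 117 122 117 112 110 111 113 115 118 121 120 120 116 116 106 101 105 116 126 131 131 124 111 103  95  90  84  77  72  64  62  65  68  71  69  67
219  77  90 107 114 109 108 107 105 108 117 124 123 117 118 118 118 116 116 114 115 112 108 104  99  95  98 111 123 122 112  95  82  76  75  72  63  58  54  51  48  47  50  53  50  47
220  73  86 103 116 118 117 116 109 106 111
[... 13517 characters left out ...]
  80  82  81  86  65  34  31  33  38  33  35  23  85  23 102  90 245 229  64 118 195 226 221 221 216 217 220 223 236  98  21  65 232 222 217 218 215
265  51  51  62  67  65  63  72  80  76  81  85  93  34  32  32  35  32  35  30  24  91  20 101 142 230 174  51 155 206 226 219 218 218 219 218 222 242  84  20 133 230 221 218 219 217
266  20  19  15  28  27  27  37  57  46  47  61  65  33  32  34  31  33  32  29  36  84  31  85 197 207 115  44 169 214 221 218 219 218 217 219 224 223  49  14 184 227 221 216 217 216
267  18  25  24  25  24  25  20  17  17  16  18  19  28  34  33  32  33  36  34  51  61  56  54 234 233  86  47 182 222 221 217 218 219 219 217 227 197  46  15 209 226 220 219 216 215
```

The keeper and lid have moved in about 4 mm since release and the bar follows them, so the latch is hooked and drawing. I keep pressing down.

```bash
python3 steer.py '[[[0,0,0,1,0,2,0],[0,0,0,2,0,4,0],[0,0,0,2,0,4,0]]]' | grep -E 'pos|ft'; python3 steer.py '[[[0,0,0,1,0,2,0],[0,0,0,1.5,0,4,0],[0,0,0,1.5,0,4,0]]]' | grep -E 'pos|ft';python3 steer.py '[[[0,0,0,0,0,1,0],[0,0,0,0.5,0,2,0],[0,0,0,0.5,0,2,0]]]' | grep -E 'pos|ft'
```

```text
tool_pos: [462.1, -65.5, 182.1]
ft_force: [0.3, 0.4, 0.5]
tool_pos: [460.5, -65.3, 178.0]
ft_force: [-0.1, 0.1, -0.9]
tool_pos: [460.1, -65.3, 176.2]
ft_force: [-0.5, -0.0, -0.1]
```

```bash
python3 lev.py w11 | sed -n '25,60p'; python3 steer.py '[[[0,0,0,0,0,1,0],[0,0,0,0,0,2,0],[0,0,0,0,0,2,0]]]' | grep -E 'pos|ft'
```

```text
224 ................................................
230 ................................................
236 ................................................
242 ................................................
248 ................................................
254 ..........############################..........
260 .........##############################.........
266 .........##############################.........
272 .........##############################.........
278 ..........#############################.........
284 ..........#############################.........
290 ..........#############################.........
296 ..........###########...#.############..........
302 ................######....######................
308 ................######....######................
314 .#######........######....#######........######.
320 .######........#######.....##.###........######.
326 .######........##.####.....######.........#####.
[(0, [[289.0, 249.0], [345.0, 249.0]]), (0.2, [[287.0, 263.0], [347.0, 263.0]]), (0.4, [[285.0, 283.0], [349.0, 283.0]]), (0.6, [[283.0, 310.0], [351.0, 310.0]]), (0.8, [[281.0, 342.0], [353.0, 342.0]])]
[-59.3 -50.7 176.2]
tool_pos: [460.1, -65.3, 174.1]
ft_force: [0.6, 0.7, 0.6]
```

```bash
python3 - <<'E'
from h import *
snap("side","s12")
for n in("side0","s8","w10s","w11s","s12"):
    S=load(n);g=cv2.cvtColor(S["pixels"],cv2.COLOR_BGR2GRAY).astype(int);o=[]
    for y in(-100,-10):
        u0,v0=proj(S,wd(-15,y,150));u1,v1=proj(S,wd(40,y,150));
        t=np.linspace(0,1,111);pr=cv2.remap(g.astype(np.float32),(u0+(u1-u0)*t).astype(np.float32)[None],(v0+(v1-v0)*t).astype(np.float32)[None],1)[0]
        x=-15+55*t;dk=x[pr<70];o.append((dk.min().round(1),dk.max().round(1)) if len(dk) else None)
    print(n,o,"barR",g[214:234,267:270].mean(1).astype(int).tolist(),"barL",g[216:236,246:249].mean(1).astype(int).tolist(),"mid",g[214:240,256:260].mean(1).astype(int).tolist())
E
```

```text
side0 [(np.float64(-1.5), np.float64(11.0)), (np.float64(-1.5), np.float64(10.5))] barR [117, 121, 125, 121, 107, 95, 77, 54, 43, 46, 57, 76, 98, 115, 125, 137, 149, 158, 166, 176] barL [118, 151, 179, 190, 179, 149, 109, 81, 61, 45, 36, 43, 63, 92, 119, 129, 127, 124, 124, 121] mid [125, 142, 148, 145, 134, 118, 118, 144, 174, 192, 198, 189, 162, 120, 93, 97, 127, 159, 163, 137, 105, 92, 91, 90, 91, 102]
s8 [(np.float64(-7.0), np.float64(17.5)), (np.float64(-4.0), np.float64(11.0))] barR [121, 128, 129, 123, 103, 77, 59, 50, 52, 83, 128, 161, 168, 145, 110, 89, 88, 99, 125, 152] barL [109, 113, 117, 121, 119, 112, 103, 97, 92, 87, 83, 80, 81, 89, 92, 89, 83, 79, 75, 70] mid [106, 107, 110, 115, 114, 105, 96, 96, 99, 102, 101, 100, 105, 116, 125, 132, 147, 155, 138, 108, 92, 91, 92, 93, 98, 116]
w10s [(np.float64(-2.5), np.float64(8.0)), (np.float64(-2.0), np.float64(8.0))] barR [103, 108, 112, 109, 101, 88, 77, 73, 100, 137, 150, 135, 105, 90, 86, 92, 110, 134, 151, 162] barL [137, 154, 164, 167, 165, 160, 157, 152, 147, 143, 144, 155, 160, 144, 111, 91, 90, 88, 89, 97] mid [118, 12
[... 243 characters left out ...]
10, 141, 145, 124, 105, 95, 92, 91, 110, 136, 157, 175] barL [146, 164, 173, 172, 168, 162, 156, 154, 150, 144, 147, 154, 152, 133, 105, 94, 93, 87, 88, 100] mid [124, 136, 145, 153, 160, 166, 175, 179, 177, 166, 146, 124, 121, 133, 156, 175, 164, 130, 100, 92, 92, 93, 95, 107, 125, 133]
s12 [(np.float64(-2.5), np.float64(7.5)), (np.float64(-2.0), np.float64(7.5))] barR [104, 108, 112, 109, 100, 88, 76, 78, 111, 140, 146, 125, 106, 95, 91, 92, 110, 136, 157, 175] barL [143, 162, 171, 172, 168, 163, 157, 154, 149, 145, 146, 154, 154, 133, 108, 94, 90, 86, 89, 100] mid [125, 137, 145, 153, 160, 167, 174, 178, 177, 168, 147, 124, 120, 131, 155, 176, 164, 128, 100, 92, 93, 92, 96, 109, 125, 133]
```

The lid is drawn in about 3.3 mm and the lever is nearly flat. Now I press it onto its stop.

```bash
python3 steer.py '[[[0,0,0,0,0,1,0],[0,0,0,0,0,2,0],[0,0,0,0,0,2,0]]]' | grep -E 'pos|ft'; python3 steer.py '[[[0,0,0,0,0,0.5,0],[0,0,0,0,0,1,0],[0,0,0,0,0,1,0]]]' | grep -E 'pos|ft'; python3 steer.py '[[[0,0,0,0,0,0.5,0],[0,0,0,0,0,1,0],[0,0,0,0,0,1,0]]]' | grep -E 'pos|ft'
```

```text
tool_pos: [460.2, -65.3, 172.1]
ft_force: [0.1, -0.8, -0.2]
tool_pos: [460.2, -65.3, 171.2]
ft_force: [-0.9, -0.5, 0.6]
tool_pos: [460.2, -65.3, 170.2]
ft_force: [0.3, -0.3, 0.3]
```

```bash
python3 steer.py '[[[0,0,0,0,0,0.5,0],[0,0,0,0,0,1,0],[0,0,0,0,0,1,0]]]' | grep -E 'pos|ft'
```

```text
tool_pos: [460.3, -65.3, 169.9]
ft_force: [-4.4, 0.7, 6.6]
```

```bash
python3 steer.py '[[[0,0,0,0,0,0.5,0],[0,0,0,0,0,0.5,0],[0,0,0,0,0,0.5,0]]]' | grep -E 'pos|ft';python3 steer.py '[[[0,0,0,0,0,0.5,0],[0,0,0,0,0,0.5,0],[0,0,0,0,0,0.5,0]]]' | grep -E 'pos|ft'
```

```text
tool_pos: [460.3, -65.3, 169.9]
ft_force: [-5.5, 1.1, 9.6]
tool_pos: [460.3, -65.3, 169.8]
ft_force: [-7.9, 1.9, 12.5]
```

It is on the hard stop, with the face at z≈170 as predicted. I lift off and check.

```bash
python3 steer.py '[[[0,0,0,0,0,0.5,0],[0,0,0,0,0,0.5,0],[0,0,0,0,0,-5,0],[0,0,0,0,0,-20,0],[0,0,0,0,0,-50,0],[0,0,0,0,0,-80,0],[0,0,0,0,0,-100,0],[0,0,0,0,0,-100,0]]]' | grep -E 'pos|ft'; python3 - <<'E'
from h import *
W=snap("wrist","w13");p=W["pixels"].astype(int);d=cv2.GaussianBlur((p[:,:,2]-p[:,:,0]).astype(np.float32),(3,3),0)
P=lambda t,o,y:np.round(proj(W,wd(-25-60*np.cos(t)+o*np.sin(t),y,164+60*np.sin(t)+o*np.cos(t))),1).tolist()
print([(t,P(t,6,-50),P(t,1,-50)) for t in(0,.1,.2,.3)])
u=int(P(0,6,-50)[0])
for v in range(int(P(0,6,-50)[1])-14,int(P(0,6,-50)[1])+24,2):print(v,"".join("#" if x>3 else "." for x in d[v,u-40:u+40:2]))
S=snap("side","s13")
for n in("s12","s13"):
    S=load(n);g=cv2.cvtColor(S["pixels"],cv2.COLOR_BGR2GRAY).astype(np.float32)
    for y in(-100,-10):
        u0,v0=proj(S,wd(-15,y,150));u1,v1=proj(S,wd(40,y,150));t=np.linspace(0,1,111)
        pr=cv2.remap(g,(u0+(u1-u0)*t).astype(np.float32)[None],(v0+(v1-v0)*t).astype(np.float32)[None],1)[0];x=-15+55*t;dk=x[pr<70];print(n,y,dk.min(),dk.max())
    print("barR",g[214:234,267:270].mean(1).astype(int).tolist())
E
```

```text
tool_pos: [461.2, -65.5, 270.2]
ft_force: [0.4, -0.2, 0.2]
[(0, [317.4, 209.1], [317.4, 207.8]), (0.1, [317.4, 211.9], [317.3, 209.9]), (0.2, [317.4, 215.7], [317.4, 212.9]), (0.3, [317.4, 220.4], [317.3, 216.8])]
195 ........................................
197 ........................................
199 ........................................
201 ........................................
203 ........................................
205 ........................................
207 ........................................
209 ............#################...........
211 ...........###################..........
213 ...........###################..........
215 ............##################..........
217 ...........###################..........
219 ............##################..........
221 ............##################..........
223 ............##################..........
225 ............##################..........
227 ............##################..........
229 ............##################..........
231 ............##################..........
s12 -100 -2.5 7.5
s12 -10 -2.0 7.5
barR [104, 108, 112, 109, 100, 88, 76, 78, 111, 140, 146, 125, 106, 95, 91, 92, 110, 136, 157, 175]
s13 -100 -2.5 8.0
s13 -10 -2.0 8.0
barR [103, 109, 111, 108, 98, 87, 76, 76, 109, 138, 142, 123, 105, 95, 91, 92, 109, 133, 150, 159]
```

```bash
python3 -c "
from h import *
print(r.sense()['time']);print(r.hand_in())"
```

```text
23.9
the job is handed in; nothing more can be done
None
```

The latch is fastened and handed in at 23.9 s, verdict not shown: the bar is under the keeper's lip, the lever was pressed flat onto its stop, the lid is drawn in about 3 mm (roughly 0.08 rad), and sampled readings stayed under the 35 N limit.

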